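# Seat a clamped sharpening stone on its riser strips

## Task

The sharpening stone lies on its two riser strips in the stone holder, not yet clamped. Swing the holder's cam lever round to its stop to clamp it; the jaw rides up as it closes and lifts the stone off the strips, so press the top of the stone back down, firmly but without shoving (it chips at more than about 25 N), until it lies level with both strips pinched tight beneath it. Then prove the seat with a fingertip: lightly nudge the end of the strip nearer the lever, then the end of the other, with a few newtons and no more, to feel that each pushes back instead of sliding. Leave the strips where they lie and disturb nothing else on the worktop.

Things in the scene. Friction and masses are not known exactly. Their poses are not given: they have to be found in the camera images.
- holder: Stone holder: steel bed fixed on four rubber feet, 64 mm wide, top 15.5 mm above the worktop. Origin on the worktop below the middle of the stone's place; y along the bed to the fixed jaw (rubber face at y=+80, top z=43 mm), x across it, roughly away from the robot, z up. Bed from y=-157 to +105. Two rubber cushions under the strips, tops z=17, give about 1 mm under a firm press.
- cam_lever (a joint): Cam lever on an upright pivot at x=0, y=-129.5 mm of the holder. 0 = open: arm points to the holder's -x, 25 degrees towards +y. It closes counterclockwise seen from above; 2.007 = shut at its stop: arm points along -y, away from the stone. Starts at 0 to 0.2, stays where it is left, takes about 5 to 7 N sideways at the knob.
- lever_knob (a point): Middle of the upright black knob on the end of the lever arm, 78 mm from the pivot; the knob is 17 mm across and reaches from 51 to 77 mm above the worktop. The arm below it is 13 mm wide, at 44 to 51 mm.
- stone: Sharpening stone, brown below, off-white on top, 62 x 160 x 30 mm, 0.75 kg, long side along the holder's y. Origin at the centre of its underside; the top is 30 mm higher, about 55 mm above the worktop on its strips. Lifted by the jaw, it goes down when pressed on top above strip_a with about 8 to 14 N, then stops firmly; 16 N there and 12 N above strip_b seat it well. Never over 25 N.
- strip_a: Riser strip nearer the lever: dark steel bar 116 x 10 x 8 mm across the bed on its cushion, under the stone, about y=-55 mm of the holder. Origin at the centre of its underside, 17 mm above the worktop; x along it: ends at x=-58 (robot's side) and +58 mm, 27 mm out from stone and bed. Loose it slides at under 0.5 N; pinched it holds 4 N or more; 2 to 5 N is a fair nudge, never over 10 N.
- strip_b: The other riser strip, the same bar, about 55 mm from the holder's origin towards +y, near the fixed jaw.
- knife: Bystander: kitchen knife lying behind the holder, 310 mm long, dark wooden handle. Origin at the bolster.
- fine_stone: Bystander: thin off-white finishing stone, 60 x 150 x 16 mm, lying to the left. Origin at the centre of its underside.
- dressing_stone: Bystander: small grey dressing stone, 30 x 52 x 22 mm, to the left of the holder. Origin at the centre of its underside.
- mug: Bystander: cream mug, 82 mm across, 94 mm high, to the right. Origin at the centre of its underside.
- sliding_jaw (a point): Top of the sliding jaw's block, at the lever end, 41 mm above the worktop with the lever open, 49 mm shut. Shutting the lever drives the jaw 12 mm towards the stone and up a ramp; its sprung rubber face (at y=-86 mm of the holder when open) lifts that end of the stone by 1 to 3 mm and holds it up by friction.

How it is judged (in metres and radians):
On the way, in this order (a step that is already met when the one before it is completed fails the run):
1. the cam lever is shut (value of joint cam_lever above 1.85 rad), for 0.2 s.
2. the stone is pressed down level, with both strips pinched beneath it (value of joint cam_lever above 1.85 rad and contact force between stone and strip_a above 3 N and contact force between stone and strip_b above 3 N and angle between the z axis of stone and the z axis of holder, either way round below 0.01 rad), for 0.2 s.
3. a fingertip pushes on the strip nearer the lever and it holds (all of step 2 and contact force between the fingers and strip_a above 1.5 N), for 0.05 s.
4. a fingertip pushes on the other strip and it holds (all of step 2 and contact force between the fingers and strip_b above 1.5 N), for 0.05 s.
At the end, for the whole second after the job is handed in: the lever is shut (within 0.15 rad of its stop), the stone lies level in the holder (within 0.01 rad) and presses on each strip with more than 3 N, and each strip still lies across the bed within 8 mm of the middle (all of step 2 and x of strip_a in the frame of holder between -0.008 and 0.008 m and x of strip_b in the frame of holder between -0.008 and 0.008 m); the robot touches nothing.
It fails at once if the stone is pressed with more than 25 N (contact force between any of the fingers, the arm and stone above 25 N).
It fails at once if a strip is shoved with more than 10 N (contact force between the fingers and strip_a above 10 N or contact force between the fingers and strip_b above 10 N).
It fails at once if the knife, the fine stone, the dressing stone or the mug is moved by more than 30 mm (distance of any of knife, fine_stone, dressing_stone, mug from where it was at the start of the episode above 0.03 m).
It also fails if it takes over 72 s, if anything falls off the work surface, if the arm or the gripper's body presses on something with over 40 N, if the wrist force passes 120 N, or if a joint passes its speed limit or range.

## Robot

A 7-joint arm with a two-finger parallel gripper is mounted at the origin on a cart in front of the work surface, level with it; the furniture and walls round the work are solid. World frame = base frame: x ahead of the robot, y to its left, z up, the work surface at z = 0. Lengths are in mm, angles in rad, forces in N, time in s.
With the tool pointing down it reaches from about 400 to 875 mm from the base axis. Payload 4.4 kg.
Tool frame: the origin (TCP) lies on the centre line of the jaws, within the pads' length; the fingertips stand 8 mm ahead of it and the grasp point (between the pads) lies 11 mm behind it (env.tips_ahead is the distance from the TCP to the fingertips, in mm); z points along the fingers, y is the line along which they close (so a half turn about z gives the same grasp; the last joint's range is limited). The gripper opens to 85 mm and grips with 20 to 120 N. Pads are 22 mm wide; open, the fingers measure 114 mm over their backs; the gripper's body (76 mm by 85 mm) begins 54 mm behind the grasp point. The pads swing forward as they close: fully open they stand 13 mm farther back than shut.
Start: joints at [-1.397, 0.628, 0.038, 1.517, -0.027, 0.996, -0.02], TCP at [154.355, 631.421, 239.313] pointing down, gripper open.
Joint ranges: [-3.06, 3.06], [-0.37, 2.12], [-1.25, 1.32], [0.18, 2.47], [-1.1, 4.24], [0.23, 1.98], [-2.94, 2.94]. Speed limits (rad/s): [2.57, 2.57, 3.14, 3.14, 3.14, 3.14, 3.14].

## Interface

Orientations are given as a unit quaternion [x, y, z, w].
In Python, from bench import env gives the robot as it stands.
- The arm moves only by the tool apply_moves, never from a script. Its argument "series" is text: rows parted by semicolons, each of 7 numbers parted by spaces: the shift along the world's x, y, z in cm, then the turn, a rotation vector about the world's x, y, z in degrees, then the finger opening in cm, from 0 to 8.54. A call has 1 to 8 rows; each row shifts and turns the commanded pose from where the row before left it; what a row does not reach is not made up. A row lasts 1/12 s, in which the tool goes at most 41.7 mm and 7.16 degrees, less where a joint would pass 70% of its speed; a pose out of reach is approached as far as the arm can. A call is refused whole if a number of a shift passes 4.17 or a number of a turn 7.16, either way. A call with a gripper value outside its range is refused whole. The fingers move at their own pace and stop on an object; the grip force is fixed at half the most. Time passes only in rows, so rows that do not move let the fingers close. It gives the time, the measured TCP pose, the force, the opening and the grip force at its end, in the units of the state.
- env.read_state(): the state, without advancing time (a new reading comes with each control period).
- env.get_image(name): name is "scene" or "top"; returns the picture (384x512x3 uint8, red, green, blue); there is no depth.
- env.camera_params(name): a dict with "camera_matrix" (3x3 intrinsics, pixels), "k1" (the pictures are not rectified: a ray, as slopes to the right and down, at radius r is drawn at 1 + k1 r^2 times it, then the intrinsics apply), "rvec" (rotation vector, rad) and "tvec" (3), from world to camera coordinates, as OpenCV has them. Camera axes: x right, y down, z forward; pixel columns grow to the right and rows downward; lengths in mm; the calibration is good to about 2 mm. A picture is of the moment at which its call begins. camera_params takes no time and is no camera call.
- env.sign_off(): hands the job in; it is judged then, once.
Trained networks look in the newest picture that a camera, given by its name, has taken for a name from the list of things; names that differ only in an ending like _2 or _b are one class to them, and where a whole thing is asked for, a point or a joint stands for the part that bears it (a point fixed in the world has none). Each returns a list of dicts, best first, with "p" (0 to 1); they miss things now and then, are a little off and sometimes report something else, mostly with a low value. They report only what shows in the picture. A call takes as long as a camera call.
- env.boxes_of(label, camera): "rect" ([left, top, width, height] as shares, 0 to 1, of the picture: columns of its width, rows of its height, round what is visible of it).
- env.silhouettes(label, camera): "pixels" (384x512 bool, what is visible of it) and "rect" ([left, top, width, height] as shares, 0 to 1, of the picture: columns of its width, rows of its height, round what is visible of it).
- env.spot_point(label, camera): "location" ([column, row] as shares, 0 to 1, of the picture: columns of its width, rows of its height: a listed point, or the origin of a listed thing).
The state is a dict: "clock": time; "q": joint angles; "joint_vel": joint speeds; "joint_torque": joint torques, N m; "tool_pos": TCP position; "ee_rot": TCP orientation; "force": force on the tool from outside, world axes, zero at the start; "torque": the same for the moment, N m; "opening": finger opening in mm; "grip_force": force on a finger pad.
Only numpy, scipy, OpenCV 4.12 (cv2) and the standard library are available. Lean on these libraries where they do the work, as an engineer would, in place of code of your own. Each camera call takes 0.05 s, during which the arm holds its last target. There are 200 camera calls.

## Working session

There is one attempt and no reset: what is moved stays moved. The work goes in short steps, Python scripts to look and compute and a tool call to move; the robot and the scene stay as the last step left them, time stands still between calls to the robot, and variables do not carry over. Pictures are saved under pics/ and viewed, at most 10 in all, crops included, and the job is handed in when it is done.

Besides the shell and the picture viewer there is one more tool, called in YAML: its name, and indented under it one key for each argument. apply_moves: Moves the arm, as the interface text tells. Its arguments: {"type":"object","properties":{"series":{"type":"string"}},"required":["series"]}

```bash
mkdir -p pics
cat > h.py <<'E'
import numpy as np, cv2
from bench import env
def cam(n):
    c=env.camera_params(n); K=np.array(c["camera_matrix"],float);R=cv2.Rodrigues(np.array(c["rvec"],float))[0];t=np.array(c["tvec"],float).ravel()
    return K,c["k1"],R,t
def ray(n,px):
    K,k,R,t=cam(n); d=np.linalg.solve(K,[px[0],px[1],1.])[:2]; u=d.copy()
    for _ in range(20): u=d/(1+k*(u@u))
    v=R.T@np.array([u[0],u[1],1]); return -R.T@t, v
def at_z(n,px,z):
    o,v=ray(n,px); return o+v*(z-o[2])/v[2]
def proj(n,P):
    K,k,R,t=cam(n); c=R@np.array(P,float)+t; u=c[:2]/c[2]; u=u*(1+k*(u@u)); return (K@[u[0],u[1],1])[:2]
S=np.array([512,384])
def look(n,f):
    im=env.get_image(n); cv2.imwrite('pics/'+f,im[:,:,::-1]); return im
E
python3 - <<'E'
from h import *
for n in("scene","top"):
    look(n,n+'0.png'); print(n,-cam(n)[2].T@cam(n)[3])
    for l,z in (("holder",0),("lever_knob",64),("stone",25),("strip_a",17),("strip_b",17),("sliding_jaw",41),("knife",0),("fine_stone",0),("dressing_stone",0),("mug",0)):
        for r in env.spot_point(l,n)[:2]:
            p=np.array(r["location"])*S; print(l,round(r["p"],2),p.round(),at_z(n,p,z).round(1))
s=env.read_state();print(s)
E
```

```text
scene [-568.11064888 -798.27164112  740.31712886]
holder 0.58 [242. 213.] [548.1 -43.8   0. ]
lever_knob 0.64 [258. 214.] [ 475.  -152.8   64. ]
stone 0.55 [245. 206.] [558.7 -49.1  25. ]
stone 0.32 [256. 213.] [ 538.7 -104.1   25. ]
strip_a 0.56 [226. 207.] [529.8  10.6  17. ]
strip_a 0.37 [260. 212.] [ 564.  -104.6   17. ]
strip_b 0.56 [226. 207.] [529.8  10.6  17. ]
strip_b 0.37 [260. 212.] [ 564.  -104.6   17. ]
sliding_jaw 0.55 [271. 214.] [ 533.  -163.1   41. ]
sliding_jaw 0.54 [241. 212.] [490.4 -78.3  41. ]
knife 0.64 [305. 209.] [ 687.3 -207.6    0. ]
knife 0.28 [142. 203.] [417.3 289.3   0. ]
fine_stone 0.85 [139. 200.] [427.3 313.    0. ]
dressing_stone 0.7 [178. 189.] [570.3 258.6   0. ]
mug 0.86 [353. 267.] [ 457.3 -470.7    0. ]
top [ 483.63031557  -84.14147957 1315.1937135 ]
lever_knob 0.68 [269. 231.] [ 477.8 -157.9   64. ]
stone 0.75 [229. 209.] [544.2 -43.4  25. ]
strip_a 0.42 [246. 208.] [547.4 -94.4  17. ]
strip_a 0.42 [214. 209.] [547.4   2.1  17. ]
strip_b 0.42 [246. 208.] [547.4 -94.4  17. ]
strip_b 0.42 [214. 209.] [547.4   2.1  17. ]
sliding_jaw 0.66 [263. 20
[... 262 characters left out ...]
  0.62839203,  0.03850793,  1.51741043, -0.0269854 ,
        0.99630034, -0.02001302]), 'joint_vel': array([ 1.87082594e-03,  2.15438418e-04,  6.37442305e-04, -9.77748692e-04,
       -4.24180484e-04, -4.11777612e-05,  6.94439946e-04]), 'joint_torque': array([ 7.21712695e-04, -5.63295579e+01,  1.22601282e+00, -1.93773329e+01,
        1.09523823e-02,  1.82618533e-03,  5.65657857e-06]), 'tool_pos': array([154.37310983, 631.41133095, 239.31539274]), 'ee_rot': array([ 1.19637389e-01,  9.92817654e-01,  5.11691262e-06, -9.34845419e-06]), 'force': array([-0.91422748,  0.62231982,  0.03564979]), 'torque': array([-0.00907106,  0.00205283, -0.00180054]), 'grip_force': 0.0, 'opening': 85.81692501042747}
```

View pics/scene0.png

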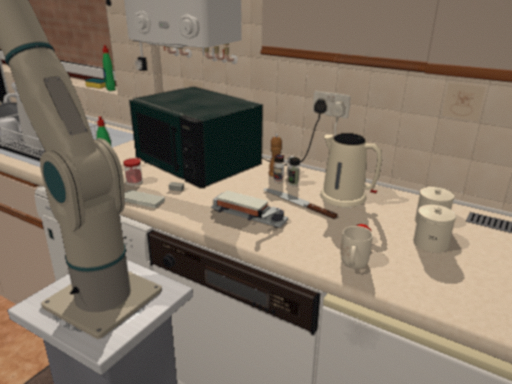

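View pics/top0.png

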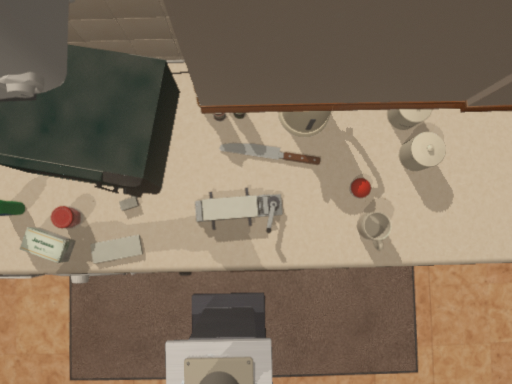

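The top view shows the holder with stone at about px (230,208), running along world y. The lever pivot is at about (272,204) and the knob at about (268,231). The knife lies behind the holder and the mug is to the right. Next I'll get the yaw and centre.

Run:
```python
from h import *
from scipy.spatial.transform import Rotation as Ro
im=env.get_image("top")
for l,z in (("stone",55),("holder",15),("strip_a",25),("cam_lever",48)):
    for r in env.silhouettes(l,"top")[:3]:
        m=r["pixels"]; c,w,a=cv2.minAreaRect(np.argwhere(m)[:,::-1].astype(np.float32))
        P=np.array([at_z("top",q,z)[:2] for q in cv2.boxPoints((c,w,a))])
        L=P[1:]-P[:-1]; i=np.argmax(np.hypot(*L[:2].T)); print(l,round(r["p"],2),P.mean(0).round(1),np.hypot(*L[:2].T).round(),np.degrees(np.arctan2(L[i][1],L[i][0])).round(1),np.array(c).round(1))
crop=cv2.resize(im[175:250,180:300],None,fx=6,fy=6,interpolation=cv2.INTER_CUBIC);cv2.imwrite('pics/c0.png',crop[:,:,::-1])
print(Ro.from_quat(env.read_state()["ee_rot"]).as_matrix().round(3))
```

```text
stone 0.94 [547.3 -44. ] [160.  63.] -86.9 [229.  207.8]
holder 0.88 [523.1 -68.9] [259. 113.] -87.5 [237.8 216.3]
holder 0.39 [ 526.1 -172.2] [112.  34.] -3.7 [272.  214.6]
strip_a 0.4 [543.4   9.4] [ 10. 109.] -176.8 [211.5 210. ]
strip_a 0.31 [ 524.3 -171.4] [109.  30.] -5.6 [272. 215.]
cam_lever 0.51 [ 526.5 -170.1] [107.  33.] -3.7 [272.1 214.1]
[[-0.971  0.237 -0.   ]
 [ 0.237  0.971  0.   ]
 [ 0.     0.    -1.   ]]
```

View pics/c0.png

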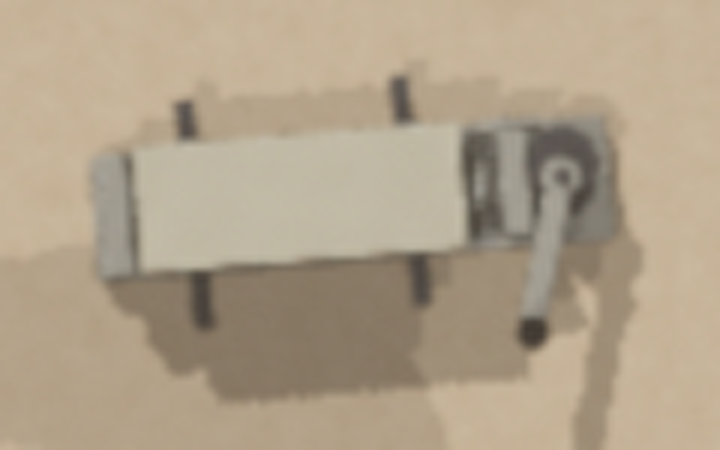

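apply_moves:
  series: "2.4 -3.4 0 0 0 0 0;2.4 -3.4 0 0 0 0 0;2.4 -3.4 0 0 0 0 0;2.4 -3.4 0 0 0 0 0;2.4 -3.4 0 0 0 0 0;2.4 -3.4 0 0 0 0 0;2.4 -3.4 0 0 0 0 0;2.4 -3.4 0 0 0 0 0"

```text
clock: 2.02
tool_pos: [347.2, 357.8, 239.6]
ee_rot: [0.119, 0.993, 0.0, 0.0]
force: [0.8, 0.4, 0.8]
opening: -0.2
grip_force: 0.0
```

The crop shows the strip ends on the robot's side at crop px (205,325) for strip_b and (422,303) for strip_a. The pivot is at (562,177) and the knob at (532,332).

Run:
```python
from h import *
for n,p,z in (("b end",(205,327),23),("b far",(183,102),25),("a end",(423,304),23),("a far",(399,77),25),("pivot",(562,177),55),("knob",(532,332),70),("fixedjaw L",(98,215),43),("st",(138,272),55),("st",(466,247),55),("st",(134,145),55),("st",(462,125),55)):
    q=at_z("top",np.array(p)/6+[180,175]-.4,z); print(n,q.round(1))
```

```text
b end [486.1   3.8  23. ]
b far [598.8  12.8  25. ]
a end [ 495.1 -105.1   23. ]
a far [608.9 -95.8  25. ]
pivot [ 555.2 -173.9   55. ]
knob [ 480.1 -156.4   70. ]
fixedjaw L [542.3  54.2  43. ]
st [513.5  33.8  55. ]
st [ 522.1 -126.2   55. ]
st [575.5  34.8  55. ]
st [ 581.7 -125.7   55. ]
```

apply_moves:
  series: "1.5 -3.8 0 0 0 0 0;1.5 -3.8 0 0 0 0 0;1.5 -3.8 0 0 0 0 0;1.5 -3.8 0 0 0 0 0;1.5 -3.8 0 0 0 0 0;1.5 -3.8 0 0 0 0 0;1 -4 -3 0 0 0 0;0 -4 -3 0 0 0 0"

```text
clock: 2.68
tool_pos: [448.2, 63.7, 190.7]
ee_rot: [0.12, 0.993, 0.001, 0.004]
force: [0.1, 0.6, -0.3]
opening: 0.1
grip_force: 0.0
```

apply_moves:
  series: "0.8 -4 -1 0 0 6 0;0.8 -4 -1 0 0 6 0;0.8 -4 -1 0 0 5 0;0.8 -4 -1 0 0 0 0;0.2 -1 -2 0 0 0 0;0 0 -3 0 0 0 0;0 0 -2.4 0 0 0 0;0 0 0 0 0 0 0"

```text
clock: 3.35
tool_pos: [475.7, -103.4, 72.7]
ee_rot: [-0.028, 1.0, 0.001, -0.003]
force: [-1.0, -0.3, 0.4]
opening: -0.2
grip_force: 0.0
```

Run:
```python
from h import *
from scipy.spatial.transform import Rotation as Ro
look("top",'t1.png'); look("scene",'s1.png')
im=cv2.imread('pics/t1.png'); sc=cv2.imread('pics/s1.png')
a=cv2.resize(im[175:250,180:300],None,fx=5,fy=5);b=cv2.resize(sc[180:240,195:295],(600,225+0),interpolation=cv2.INTER_CUBIC)
cv2.imwrite('pics/c1.png',np.vstack([a,b])[:600]);s=env.read_state();print(s["tool_pos"],Ro.from_quat(s["ee_rot"]).as_matrix().round(3),s["force"])
```

```text
[ 477.94388446 -103.19763687   75.97261778] [[-0.998 -0.057 -0.002]
 [-0.057  0.998  0.   ]
 [ 0.002  0.    -1.   ]] [ 0.69507312 -0.10030229  0.45094577]
```

View pics/c1.png

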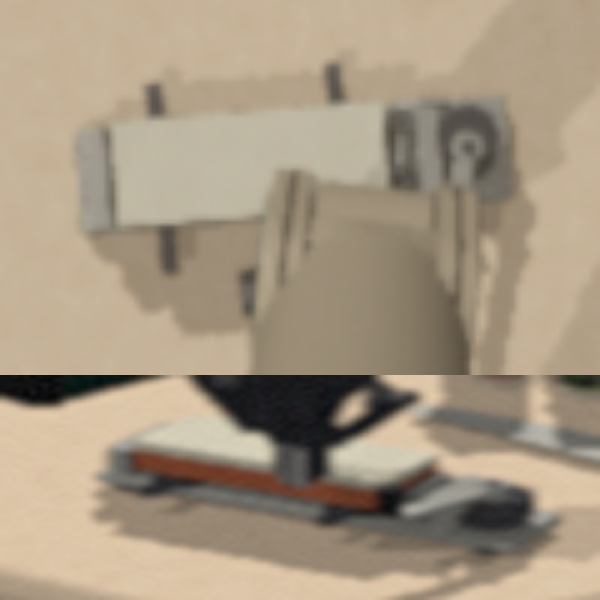

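apply_moves:
  series: "0.3 -1 -1.1 0 0 0 0;0 -0.7 0 0 0 0 0;0.1 -0.7 0 0 0 0 0;0 -0.7 0 0 0 0 0;0 -0.7 0 0 0 0 0;-0.1 -0.6 0 0 0 0 0;-0.2 -0.7 0 0 0 0 0;0 0 0 0 0 0 0"

```text
clock: 4.12
tool_pos: [479.3, -155.9, 65.7]
ee_rot: [-0.028, 1.0, -0.0, 0.0]
force: [-0.0, 0.7, 0.6]
opening: -0.0
grip_force: 0.3
```

apply_moves:
  series: "-0.1 -0.6 0 0 0 0 0;0 -0.7 0 0 0 0 0;0 -0.7 0 0 0 0 0"

```text
clock: 4.37
tool_pos: [480.0, -173.3, 65.7]
ee_rot: [-0.029, 1.0, 0.001, 0.002]
force: [4.3, 6.0, -0.1]
opening: 0.2
grip_force: 2.5
```

Run:
```python
from h import *
look("top",'t2.png'); look("scene",'s2.png')
im=cv2.imread('pics/t2.png'); sc=cv2.imread('pics/s2.png')
a=cv2.resize(im[175:250,180:300],None,fx=5,fy=5);b=cv2.resize(sc[180:240,205:305],(600,225+0),interpolation=cv2.INTER_CUBIC)
cv2.imwrite('pics/c2.png',np.vstack([a,b])[:600]);s=env.read_state();print(s["tool_pos"],s["force"])
```

```text
[ 479.15041619 -175.5738833    65.55022332] [-0.10526497 -0.54318802 -0.40473305]
```

View pics/c2.png

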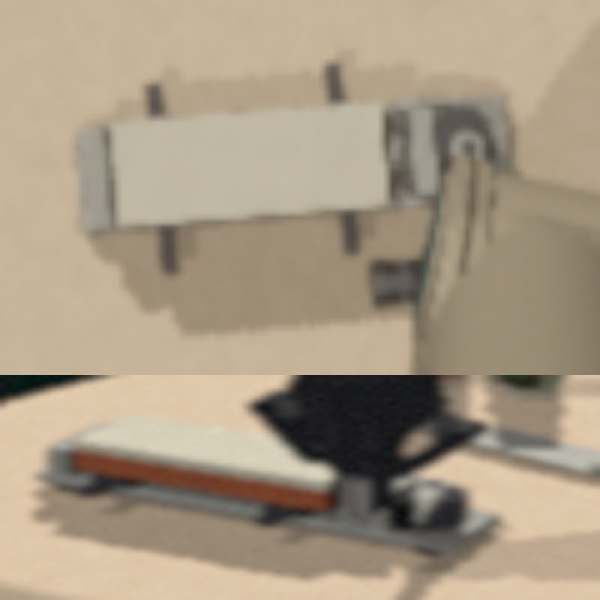

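apply_moves:
  series: "0 -0.7 0 0 0 0 0;0 -0.6 0 0 0 0 0;0.2 -0.6 0 0 0 0 0;0.2 -0.7 0 0 0 0 0;0.3 -0.6 0 0 0 0 0;0.3 -0.6 0 0 0 0 0;0.4 -0.6 0 0 0 0 0;0.4 -0.5 0 0 0 0 0"

```text
clock: 5.13
tool_pos: [497.0, -219.8, 65.0]
ee_rot: [-0.03, 1.0, 0.002, -0.0]
force: [-1.1, 7.5, -0.0]
opening: 0.1
grip_force: 2.9
```

apply_moves:
  series: "0.5 -0.5 0 0 0 0 0;0.5 -0.5 0 0 0 0 0;0.5 -0.4 0 0 0 0 0;0.6 -0.4 0 0 0 0 0;0.6 -0.3 0 0 0 0 0"

```text
clock: 5.55
tool_pos: [521.5, -239.5, 64.3]
ee_rot: [-0.03, 1.0, 0.003, -0.003]
force: [-1.7, 11.1, 2.6]
opening: 0.3
grip_force: 5.0
```

apply_moves:
  series: "-1 0.5 0 0 0 0 0;-1.5 0 0 0 0 0 0;0 0 0 0 0 0 0"

```text
clock: 5.8
tool_pos: [494.5, -239.7, 64.7]
ee_rot: [-0.028, 1.0, 0.0, -0.003]
force: [-1.8, 0.4, -0.1]
opening: -0.2
grip_force: 0.0
```

Run:
```python
from h import *
look("top",'t3.png'); look("scene",'s3.png')
im=cv2.imread('pics/t3.png'); sc=cv2.imread('pics/s3.png')
a=cv2.resize(im[175:250,200:320],None,fx=5,fy=5);b=cv2.resize(sc[180:240,225:325],(600,225+0),interpolation=cv2.INTER_CUBIC)
cv2.imwrite('pics/c3.png',np.vstack([a,b])[:600]);s=env.read_state();print(s["tool_pos"],s["force"])
for n in("top","scene"):
  for r in env.spot_point("lever_knob",n)[:2]: print(r["p"],at_z(n,np.array(r["location"])*S,64))
```

```text
[ 498.14030661 -240.17561913   65.25235089] [0.02613762 0.42439353 0.21430295]
0.71 [ 538.00570439 -250.88595975   64.        ]
0.4 [ 701.12519456 -202.8842507    64.        ]
0.55 [ 534.53300484 -260.39876875   64.        ]
```

View pics/c3.png

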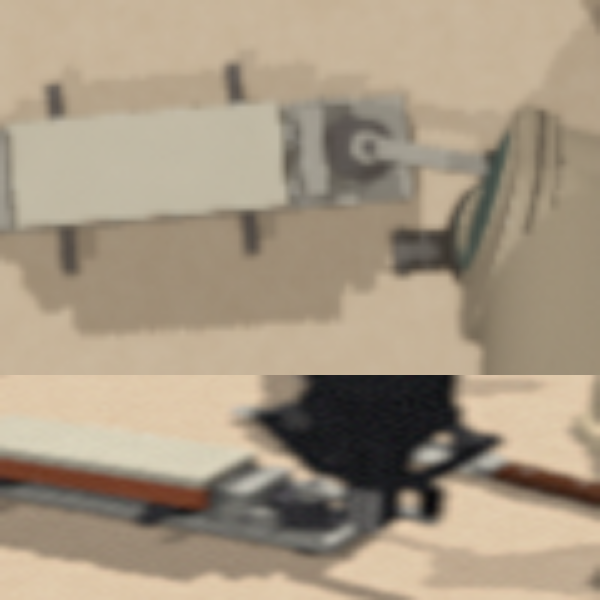

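apply_moves:
  series: "0.2 -1.1 0 0 0 0 0;1 0 0 0 0 0 0;1 0 0 0 0 0 0;0.8 0 0 0 0 0 0;0.6 0 0 0 0 0 0"

```text
clock: 6.42
tool_pos: [532.7, -253.0, 64.8]
ee_rot: [-0.027, 1.0, -0.001, -0.002]
force: [-6.5, -5.2, 1.9]
opening: -0.1
grip_force: 3.4
```

apply_moves:
  series: "0.5 0 0 0 0 0 0;0.4 0 0 0 0 0 0"

```text
clock: 6.58
tool_pos: [541.1, -253.3, 64.6]
ee_rot: [-0.027, 1.0, -0.001, -0.003]
force: [-12.2, -5.1, 3.4]
opening: -0.0
grip_force: 7.7
```

apply_moves:
  series: "0.3 0 0 0 0 0 0;0.3 0 0 0 0 0 0"

```text
clock: 6.75
tool_pos: [541.2, -253.5, 64.3]
ee_rot: [-0.027, 1.0, -0.0, -0.008]
force: [-20.0, -4.6, 14.5]
opening: -0.0
grip_force: 10.5
```

apply_moves:
  series: "0.2 0 0 0 0 0 0;0 0 0 0 0 0 0"

```text
clock: 6.92
tool_pos: [541.2, -253.5, 64.4]
ee_rot: [-0.026, 1.0, 0.0, -0.01]
force: [-19.2, -3.7, 14.4]
opening: -0.2
grip_force: 10.2
```

apply_moves:
  series: "-2 0 0 0 0 0 0;0 0 2 0 0 0 0;0 0 2.5 0 0 0 0;0.8 4 0 0 0 0 0;0.8 4 0 0 0 0 0;0.8 4 0 0 0 0 0;0.6 3 0 0 0 0 0;0 0 0 0 0 0 0"

```text
clock: 7.58
tool_pos: [564.6, -90.3, 110.4]
ee_rot: [-0.034, 0.999, 0.003, 0.002]
force: [-0.5, 0.9, 0.6]
opening: 0.2
grip_force: 0.0
```

Run:
```python
from h import *
from scipy.spatial.transform import Rotation as Ro
s=env.read_state();print(s["tool_pos"],s["force"],Ro.from_quat(s["ee_rot"]).as_matrix().round(3),proj("top",[542,-253,64]))
im=look("top",'t4.png')
cv2.imwrite('pics/c4.png',cv2.resize(im[170:260,200:320],None,fx=6,fy=6,interpolation=cv2.INTER_CUBIC)[:,:,::-1])
```

```text
[564.5744324  -90.25569021 110.39264158] [-0.51849158  0.90594802  0.62261083] [[-0.998 -0.068  0.003]
 [-0.068  0.998  0.006]
 [-0.003  0.006 -1.   ]] [300.76328749 207.81442212]
```

View pics/c4.png

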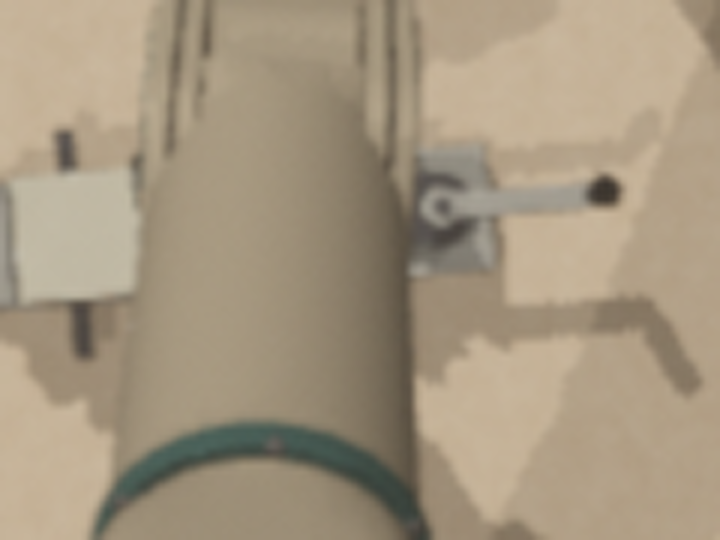

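The picture shows the lever shut: the knob is at crop (603,190) and the arm lies along the bed's axis. Next I press above strip_a.

apply_moves:
  series: "-1.3 -1 0 0 0 0 0;0 0 -2 0 0 0 0;0 0 -2 0 0 0 0;0 0 0 0 0 0 0;0 0 -0.1 0 0 0 0;0 0 -0.1 0 0 0 0"

```text
clock: 8.13
tool_pos: [549.1, -111.2, 68.6]
ee_rot: [-0.028, 1.0, -0.0, 0.001]
force: [0.3, 0.0, 0.5]
opening: 0.2
grip_force: 0.0
```

apply_moves:
  series: "0 0 -0.1 0 0 0 0;0 0 -0.1 0 0 0 0;0 0 0 0 0 0 0"

```text
clock: 8.38
tool_pos: [548.7, -110.5, 66.7]
ee_rot: [-0.028, 1.0, -0.0, 0.001]
force: [0.1, -0.2, -0.0]
opening: 0.2
grip_force: 0.0
```

apply_moves:
  series: "0.2 0.9 0 0 0 0 0;0 0 0 0 0 0 0;0 0 -0.1 0 0 0 0"

```text
clock: 8.63
tool_pos: [550.8, -100.1, 65.5]
ee_rot: [-0.029, 1.0, 0.0, 0.0]
force: [0.0, 0.5, 1.7]
opening: -0.1
grip_force: 1.5
```

apply_moves:
  series: "0 0 -0.1 0 0 0 0;0 0 0 0 0 0 0"

```text
clock: 8.8
tool_pos: [550.9, -100.2, 64.5]
ee_rot: [-0.029, 1.0, 0.0, 0.001]
force: [-0.3, 2.2, 3.7]
opening: 0.1
grip_force: 1.9
```

apply_moves:
  series: "0 0 -0.1 0 0 0 0;0 0 0 0 0 0 0"

```text
clock: 8.97
tool_pos: [551.0, -100.3, 63.6]
ee_rot: [-0.029, 1.0, 0.0, 0.001]
force: [0.4, 3.0, 4.9]
opening: 0.1
grip_force: 2.4
```

apply_moves:
  series: "0 0 -0.05 0 0 0 0;0 0 -0.05 0 0 0 0;0 0 0 0 0 0 0"

```text
clock: 9.22
tool_pos: [551.1, -100.4, 62.9]
ee_rot: [-0.029, 1.0, 0.0, 0.001]
force: [0.2, 3.3, 7.5]
opening: -0.3
grip_force: 3.6
```

apply_moves:
  series: "0 0 -0.05 0 0 0 0;0 0 0 0 0 0 0"

```text
clock: 9.38
tool_pos: [551.1, -100.5, 62.7]
ee_rot: [-0.029, 1.0, 0.0, 0.001]
force: [-0.4, 3.5, 9.1]
opening: 0.1
grip_force: 5.0
```

apply_moves:
  series: "0 0 -0.05 0 0 0 0;0 0 0 0 0 0 0"

```text
clock: 9.55
tool_pos: [551.1, -100.5, 62.5]
ee_rot: [-0.029, 1.0, 0.0, 0.001]
force: [-1.7, 2.2, 12.3]
opening: 0.2
grip_force: 6.3
```

apply_moves:
  series: "0 0 -0.05 0 0 0 0;0 0 0 0 0 0 0"

```text
clock: 9.72
tool_pos: [551.2, -100.5, 62.3]
ee_rot: [-0.029, 1.0, 0.0, 0.001]
force: [-1.4, 3.7, 14.3]
opening: 0.3
grip_force: 7.8
```

apply_moves:
  series: "0 0 -0.03 0 0 0 0;0 0 0 0 0 0 0"

```text
clock: 9.88
tool_pos: [551.1, -100.5, 62.3]
ee_rot: [-0.029, 1.0, 0.0, 0.001]
force: [-3.7, 3.6, 18.2]
opening: -0.2
grip_force: 9.0
```

apply_moves:
  series: "0 0 0 0 0 0 0;0 0 1.2 0 0 0 0;-0.3 3.6 0 0 0 0 0;-0.3 3.6 0 0 0 0 0;-0.3 3.6 0 0 0 0 0;0 0 0 0 0 0 0"

```text
clock: 10.38
tool_pos: [540.4, 16.1, 72.4]
ee_rot: [-0.034, 0.999, 0.003, -0.0]
force: [-1.0, 1.2, 0.2]
opening: -0.1
grip_force: 0.0
```

apply_moves:
  series: "0 0 0 0 0 0 0;0 0 -0.5 0 0 0 0;0 0 -0.1 0 0 0 0;0 0 -0.1 0 0 0 0;0 0 0 0 0 0 0"

```text
clock: 10.8
tool_pos: [541.0, 5.0, 64.9]
ee_rot: [-0.027, 1.0, -0.0, -0.0]
force: [-0.4, 0.5, -0.1]
opening: 0.0
grip_force: 0.0
```

apply_moves:
  series: "0.1 0.3 -0.1 0 0 0 0;0 0 0 0 0 0 0"

```text
clock: 10.97
tool_pos: [542.5, 9.7, 64.2]
ee_rot: [-0.028, 1.0, 0.0, 0.0]
force: [0.6, 0.3, 0.3]
opening: 0.2
grip_force: 0.0
```

apply_moves:
  series: "0 0 -0.1 0 0 0 0;0 0 0 0 0 0 0"

```text
clock: 11.13
tool_pos: [542.2, 9.6, 63.2]
ee_rot: [-0.028, 1.0, 0.0, -0.0]
force: [-0.3, -0.2, -0.7]
opening: 0.2
grip_force: 0.0
```

apply_moves:
  series: "0 0 -0.05 0 0 0 0;0 0 0 0 0 0 0"

```text
clock: 11.3
tool_pos: [542.2, 9.7, 62.8]
ee_rot: [-0.028, 1.0, -0.0, -0.0]
force: [0.6, -0.1, -0.0]
opening: -0.2
grip_force: 0.0
```

apply_moves:
  series: "0 0 -0.05 0 0 0 0;0 0 0 0 0 0 0"

```text
clock: 11.47
tool_pos: [542.3, 9.7, 62.5]
ee_rot: [-0.028, 1.0, -0.0, 0.0]
force: [-1.4, 0.4, 2.8]
opening: -0.3
grip_force: 1.1
```

apply_moves:
  series: "0 0 -0.1 0 0 0 0;0 0 0 0 0 0 0"

```text
clock: 11.63
tool_pos: [542.3, 9.7, 62.2]
ee_rot: [-0.028, 1.0, 0.0, 0.0]
force: [-2.3, 0.7, 9.2]
opening: 0.2
grip_force: 4.5
```

apply_moves:
  series: "0 0 -0.08 0 0 0 0;0 0 0 0 0 0 0"

```text
clock: 11.8
tool_pos: [542.4, 9.7, 62.0]
ee_rot: [-0.028, 1.0, 0.0, 0.0]
force: [-3.8, 0.9, 15.1]
opening: -0.0
grip_force: 7.5
```

apply_moves:
  series: "0 0 1.5 0 0 0 0;-2.5 -2.5 0 0 0 0 0;-2.5 -3.5 0 0 0 0 0;-2.5 -3.5 0 0 0 0 0;0 -2 0 0 0 0 0;0 0 0 0 0 0 0;0 0 0 0 0 0 0"

```text
clock: 12.38
tool_pos: [469.0, -104.6, 75.6]
ee_rot: [-0.027, 1.0, -0.0, 0.0]
force: [0.6, 0.9, 0.2]
opening: 0.4
grip_force: 0.0
```

apply_moves:
  series: "-0.5 0 -2 0 0 0 0;0 0 -2 0 0 0 0;0 0 -1.4 0 0 0 0;0 0 0 0 0 0 0;0 0 0 0 0 0 0"

```text
clock: 12.8
tool_pos: [464.6, -101.8, 21.4]
ee_rot: [-0.03, 1.0, 0.001, -0.0]
force: [0.5, 0.0, 0.1]
opening: -0.3
grip_force: 0.0
```

Run:
```python
from h import *
im=look("scene",'s5.png')
cv2.imwrite('pics/c5.png',cv2.resize(im[180:240,205:305],None,fx=7,fy=7,interpolation=cv2.INTER_CUBIC)[:,:,::-1]);print(env.read_state()["tool_pos"])
```

```text
[ 465.02147378 -102.15700678   22.05141797]
```

View pics/c5.png

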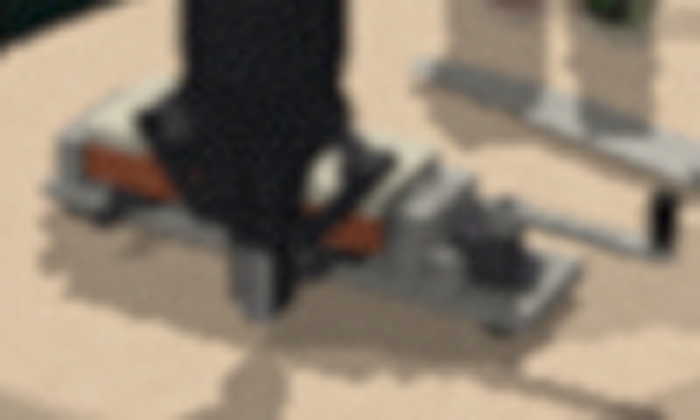

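The scene crop shows the fingertips at about (262,300) in front of strip_a's near end, with the lever shut at (665,220). I'll approach in small steps.

apply_moves:
  series: "0.5 -0.3 0 0 0 0 0;0.3 0 0 0 0 0 0;0 0 0 0 0 0 0;0.1 0 0 0 0 0 0;0.1 0 0 0 0 0 0"

```text
clock: 13.27
tool_pos: [474.4, -106.2, 22.2]
ee_rot: [-0.028, 1.0, 0.0, -0.0]
force: [0.8, -0.0, -0.5]
opening: -0.0
grip_force: 0.0
```

apply_moves:
  series: "0.1 0 0 0 0 0 0;0 0 0 0 0 0 0"

```text
clock: 13.43
tool_pos: [475.5, -106.2, 22.0]
ee_rot: [-0.028, 1.0, 0.0, -0.0]
force: [-0.5, -0.2, -0.2]
opening: -0.5
grip_force: 0.0
```

apply_moves:
  series: "0.1 0 0 0 0 0 0;0.1 0 0 0 0 0 0"

```text
clock: 13.6
tool_pos: [477.1, -106.2, 21.9]
ee_rot: [-0.028, 1.0, 0.0, -0.0]
force: [0.7, 0.3, -0.2]
opening: -0.1
grip_force: 0.0
```

apply_moves:
  series: "0.1 0 0 0 0 0 0;0 0 0 0 0 0 0"

```text
clock: 13.77
tool_pos: [478.5, -106.2, 21.9]
ee_rot: [-0.028, 1.0, 0.0, -0.0]
force: [-0.5, -0.1, 0.4]
opening: 0.2
grip_force: 0.0
```

apply_moves:
  series: "0.1 0 0 0 0 0 0;0.1 0 0 0 0 0 0;0 0 0 0 0 0 0"

```text
clock: 14.02
tool_pos: [480.5, -106.2, 21.9]
ee_rot: [-0.028, 1.0, 0.0, -0.0]
force: [0.1, 0.1, 0.3]
opening: -0.0
grip_force: 0.0
```

apply_moves:
  series: "0.1 0 0 0 0 0 0;0.05 0 0 0 0 0 0;0 0 0 0 0 0 0"

```text
clock: 14.27
tool_pos: [481.9, -106.2, 21.9]
ee_rot: [-0.028, 1.0, 0.0, -0.0]
force: [0.0, 0.3, 0.9]
opening: -0.4
grip_force: 0.0
```

apply_moves:
  series: "0.05 0 0 0 0 0 0;0 0 0 0 0 0 0"

```text
clock: 14.43
tool_pos: [482.3, -106.2, 21.9]
ee_rot: [-0.028, 1.0, 0.0, -0.0]
force: [-0.3, -0.1, 0.4]
opening: -0.1
grip_force: 0.0
```

apply_moves:
  series: "0.05 0 0 0 0 0 0;0 0 0 0 0 0 0"

```text
clock: 14.6
tool_pos: [482.8, -106.2, 21.9]
ee_rot: [-0.028, 1.0, 0.0, -0.0]
force: [1.1, -0.6, -0.2]
opening: -0.2
grip_force: 0.0
```

apply_moves:
  series: "0.05 0 0 0 0 0 0;0 0 0 0 0 0 0"

```text
clock: 14.77
tool_pos: [483.0, -106.3, 21.8]
ee_rot: [-0.028, 1.0, 0.0, -0.001]
force: [-1.7, -0.1, -0.3]
opening: 0.1
grip_force: 0.3
```

apply_moves:
  series: "0.05 0 0 0 0 0 0;0 0 0 0 0 0 0"

```text
clock: 14.93
tool_pos: [483.0, -106.2, 21.8]
ee_rot: [-0.028, 1.0, 0.0, -0.001]
force: [-1.9, 1.1, 1.8]
opening: -0.0
grip_force: 0.8
```

apply_moves:
  series: "0.05 0 0 0 0 0 0;0 0 0 0 0 0 0"

```text
clock: 15.1
tool_pos: [483.1, -106.2, 21.8]
ee_rot: [-0.028, 1.0, 0.0, -0.001]
force: [-3.0, -0.7, 2.2]
opening: 0.2
grip_force: 1.6
```

apply_moves:
  series: "0.05 0 0 0 0 0 0;0 0 0 0 0 0 0"

```text
clock: 15.27
tool_pos: [483.1, -106.3, 21.7]
ee_rot: [-0.028, 1.0, 0.0, -0.002]
force: [-4.6, 0.8, 3.1]
opening: -0.3
grip_force: 2.5
```

apply_moves:
  series: "-1.2 0 0 0 0 0 0;-1.2 0 0 0 0 0 0;0 3.5 0 0 0 0 0;0 3.5 0 0 0 0 0;0 3.4 0 0 0 0 0;0 0.5 0 0 0 0 0;0 0 0 0 0 0 0;0 0 0 0 0 0 0"

```text
clock: 15.93
tool_pos: [461.9, -3.3, 21.9]
ee_rot: [-0.029, 1.0, 0.0, 0.0]
force: [0.3, -0.4, 0.8]
opening: -0.1
grip_force: 0.0
```

apply_moves:
  series: "0 0.7 0 0 0 0 0;0.3 0 0 0 0 0 0;0.3 0 0 0 0 0 0;0.1 0 0 0 0 0 0;0 0 0 0 0 0 0"

```text
clock: 16.35
tool_pos: [468.4, 2.9, 21.8]
ee_rot: [-0.028, 1.0, 0.0, -0.0]
force: [-0.7, 0.0, 0.1]
opening: 0.1
grip_force: 0.0
```

apply_moves:
  series: "0.1 0 0 0 0 0 0;0.1 0 0 0 0 0 0;0 0 0 0 0 0 0"

```text
clock: 16.6
tool_pos: [469.9, 3.4, 21.8]
ee_rot: [-0.028, 1.0, 0.0, -0.0]
force: [0.6, -0.4, 0.6]
opening: -0.2
grip_force: 0.0
```

apply_moves:
  series: "0.05 0 0 0 0 0 0;0.05 0 0 0 0 0 0;0 0 0 0 0 0 0"

```text
clock: 16.85
tool_pos: [470.9, 3.6, 21.9]
ee_rot: [-0.028, 1.0, 0.0, -0.001]
force: [-0.4, 0.3, 0.1]
opening: 0.1
grip_force: 0.0
```

apply_moves:
  series: "0.05 0 0 0 0 0 0;0 0 0 0 0 0 0"

```text
clock: 17.02
tool_pos: [471.3, 3.6, 21.9]
ee_rot: [-0.028, 1.0, 0.0, -0.001]
force: [0.3, 0.9, -0.7]
opening: 0.3
grip_force: 0.0
```

apply_moves:
  series: "0.05 0 0 0 0 0 0;0 0 0 0 0 0 0"

```text
clock: 17.18
tool_pos: [471.8, 3.6, 21.8]
ee_rot: [-0.028, 1.0, 0.0, -0.001]
force: [0.0, -0.1, -0.0]
opening: -0.1
grip_force: 0.0
```

apply_moves:
  series: "0.05 0 0 0 0 0 0;0 0 0 0 0 0 0"

```text
clock: 17.35
tool_pos: [472.3, 3.6, 21.8]
ee_rot: [-0.028, 1.0, 0.0, -0.001]
force: [0.2, -0.7, 0.8]
opening: -0.2
grip_force: 0.0
```

apply_moves:
  series: "0.05 0 0 0 0 0 0;0 0 0 0 0 0 0"

```text
clock: 17.52
tool_pos: [472.8, 3.6, 21.8]
ee_rot: [-0.028, 1.0, 0.0, -0.001]
force: [-0.4, 0.9, -0.0]
opening: -0.0
grip_force: 0.0
```

apply_moves:
  series: "0.05 0 0 0 0 0 0;0 0 0 0 0 0 0"

```text
clock: 17.68
tool_pos: [473.1, 3.6, 21.8]
ee_rot: [-0.028, 1.0, 0.0, -0.001]
force: [0.1, -0.6, 0.2]
opening: 0.1
grip_force: 0.1
```

apply_moves:
  series: "0.05 0 0 0 0 0 0;0 0 0 0 0 0 0"

```text
clock: 17.85
tool_pos: [473.2, 3.6, 21.8]
ee_rot: [-0.028, 1.0, -0.0, -0.001]
force: [-1.5, -0.1, 0.3]
opening: -0.2
grip_force: 0.7
```

apply_moves:
  series: "0.05 0 0 0 0 0 0;0 0 0 0 0 0 0"

```text
clock: 18.02
tool_pos: [473.3, 3.5, 21.8]
ee_rot: [-0.029, 1.0, -0.0, -0.001]
force: [-3.2, -0.1, 1.6]
opening: -0.0
grip_force: 1.5
```

apply_moves:
  series: "0.05 0 0 0 0 0 0;0 0 0 0 0 0 0"

```text
clock: 18.18
tool_pos: [473.3, 3.5, 21.7]
ee_rot: [-0.029, 1.0, -0.0, -0.002]
force: [-5.0, 1.2, 2.9]
opening: -0.0
grip_force: 2.5
```

apply_moves:
  series: "-1 0 0 0 0 0 0;-1 0 0 0 0 0 0;0 0 2 0 0 0 0;0 0 3 0 0 0 0;0 0 3 0 0 0 0;0 0 0 0 0 0 0;0 0 0 0 0 0 0"

```text
clock: 18.77
tool_pos: [457.3, 3.5, 103.4]
ee_rot: [-0.028, 1.0, 0.0, 0.002]
force: [-0.1, 0.0, 0.1]
opening: -0.0
grip_force: 0.0
```

Run:
```python
from h import *
im=look("scene",'s6.png')
cv2.imwrite('pics/c6.png',cv2.resize(im[180:240,205:305],None,fx=7,fy=7,interpolation=cv2.INTER_CUBIC)[:,:,::-1]);print(env.read_state()["tool_pos"])
```

```text
[456.08453459   3.27423576 102.32689959]
```

View pics/c6.png

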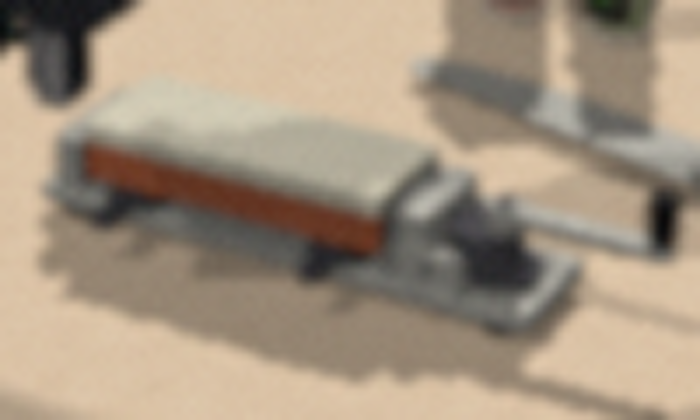

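The crop shows the lever shut (knob at (662,220)), the stone level, both strips in place, and the fingers clear at (55,60). Both strips held under the nudge, so I'm handing in.

```bash
python3 -c "
from bench import env
print(env.sign_off())"
```

```text
the job is handed in; nothing more can be done
None
```

I clamped the stone, pressed it level, and nudged both strips with about 5 N each; both held, and I handed the job in at about 19 s, but sign-off returned no verdict.

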